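Hang the transformer bracket on the test stand's headed stud

ROBOT

A 6-joint arm with a two-finger parallel gripper is mounted at the origin on a cart in front of the work surface, level with it; the furniture and walls round the work are solid. World frame = base frame: x ahead of the robot, y to its left, z up, the work surface at z = 0. Lengths are in mm, angles in rad, forces in N, time in s.
With the tool pointing down it reaches from about 325 to 900 mm from the base axis. Payload 3.5 kg.
Tool frame: the origin (TCP) lies midway between the tips of the shut fingers; the grasp point (between the pads) lies 19 mm behind it; z points along the fingers, y is the line along which they close (so a half turn about z gives the same grasp; the last joint's range is limited). The gripper opens to 85 mm and grips with 20 to 120 N. Pads are 22 mm wide; open, the fingers measure 114 mm over their backs; the gripper's body (76 mm by 85 mm) begins 54 mm behind the grasp point. The pads swing forward as they close: fully open they stand 13 mm farther back than shut.
Start: joints at [1.196, 0.276, -0.026, 1.268, 0, 1.467], TCP at [167.798, 602.051, 231.313] pointing down, gripper open.
Joint ranges: [-3.12, 3.12], [-0.85, 1.88], [-1.08, 1.24], [-1.95, 2.15], [-1.57, 1.53], [-3.14, 3.14]. Speed limits (rad/s): [2.57, 2.57, 3.14, 3.14, 3.14, 3.14].

INTERFACE

Orientations are given as a rotation vector (axis times angle).
In Python, from bench import manip, camera, camera_info gives the robot as it stands. The module is installed in compiled form; this text tells all that it offers.
- The arm moves only by the tool drive_tool, never from a script. Its argument "targets" is a list of rows, each a list of 6 numbers: the shift along the tool's x, y, z in units of 50 mm (1.0 is 50 mm), then the turn, a rotation vector about the tool's x, y, z in units of 8 degrees (1.0 is 8 degrees). In form: [[dx, dy, dz, wx, wy, wz], ...]. A call has 1 to 12 rows; each row shifts and turns the commanded pose from where the row before left it, along the tool's axes as they then stand; what a row does not reach is not made up. A row lasts 1/10 s, in which the tool goes at most 50 mm and 8.59 degrees, less where a joint would pass 70% of its speed; a pose out of reach is approached as far as the arm can. A call is refused whole if a number of a shift passes 1 or a number of a turn 1, either way. A call with a gripper value outside its range is refused whole. "gripper" is the closure, from 0 (fully open) to 1 (shut), set as the call begins (left out, the last holds). The fingers move at their own pace and stop on an object; "newtons" is the grip in N (left out, the last holds). Time passes only in rows, so rows that do not move let the fingers close. It gives the time, the measured TCP pose, the force, the opening and the grip force at its end, in the units of the state.
- manip.get_state(): the state, without advancing time (a new reading comes with each control period).
- camera(name): name is "side" or "top" or "wrist"; returns the picture (384x512x3 uint8, blue, green, red); there is no depth.
- camera_info(name): a dict with "intrinsics" (3x3 intrinsics, pixels), "k1" (the pictures are not rectified: a ray, as slopes to the right and down, at radius r is drawn at 1 + k1 r^2 times it, then the intrinsics apply), "position" and "attitude" of the camera in the world; the wrist camera has in their place "tool_from_camera" (4x4, takes a point from camera to tool coordinates, whose origin is the TCP and whose axes are the flange's). Camera axes: x right, y up, looking along -z (the intrinsics and any distortion apply to the point x, -y, -z); pixel columns grow to the right and rows downward; lengths in mm; the calibration is good to about 2 mm. A picture is of the moment at which its call begins: read the wrist's pose just before it. camera_info takes no time and is no camera call.
- manip.close_job(): hands the job in; it is judged then, once.
The state is a dict: "time": time; "joints": joint angles; "joint_vel": joint speeds; "joint_efforts": joint torques, N m; "tcp_pos": TCP position; "tool_rot": TCP orientation; "contact_force": force on the tool from outside, world axes, zero at the start; "ft_torque": the same for the moment, N m; "finger_gap": opening from 0.0 (shut) to 1.0 (fully open); "grasp_force": force on a finger pad.
Only numpy, scipy, OpenCV 4.12 (cv2) and the standard library are available. Lean on these libraries where they do the work, as an engineer would, in place of code of your own. Each camera call takes 0.05 s, during which the arm holds its last target. There are 200 camera calls.

TASK

Hang the transformer bracket on the upright faceplate of the test stand: pass its keyhole over the headed stud that stands out of the faceplate, then slide the bracket down until the stud is at the top of the narrow slot and locks it behind the head. Leave it hanging straight by itself, transformer facing away from the faceplate, and leave the bottle, the tin and the tip cleaner where they are.

Things in the scene. Friction and masses are not known exactly. Their poses are not given: they have to be found in the camera images.
- bracket_grip (a point): Centre of the black grip block (10 mm thick along x, 36 wide, 30 high) on top of the loose L bracket, 200 mm above its underside. Bracket axes: z up, +x out of the back; foot and transformer stick out 63 mm to -x. Back plate 6 mm thick (x -3 to +3), 64 wide up to 130 mm above the underside, a 36 wide neck above, 215 high. 0.4 to 0.8 kg, centre of mass about 45 mm up.
- bracket_hole (a point): Centre of the round entry hole (22 mm) of the keyhole through the bracket's back plate, in mid-thickness, 80 mm above the underside, 120 mm below the grip block's centre; same axes. A slot 11 mm wide runs up from it through a tapered neck. When the bracket hangs home, the stud's axis is 27.5 mm above this point.
- stand: Fixed stand: base 110 x 110 x 10 mm, a 40 mm mast and on its front an upright faceplate 80 mm wide, 8 thick, from 40 to 185 mm above the bench. Origin on the bench below the middle of the faceplate's front, which is the plane x = 0; -x points out of the front, z up. Hung home, the bracket's axes are along the stand's, its back against the faceplate with up to 3 mm play.
- plate_top (a point): Upper front edge of the faceplate, mid-width, 185 mm above the bench. Below it a rigid steel stud stands out along -x: shank 8 mm diameter, 9 mm long, then a head 17 mm diameter, 6 thick (9 to 15 mm out). Its axis is 144 to 174 mm above the bench and up to 9 mm left or right of the middle, reset each time, NOT reported: feel for it (say, closed fingertips on top and sides of the head) or look.
- alcohol_bottle: Bystander: white bottle, 58 mm diameter, 118 mm high; origin at the centre of its underside.
- rosin_tin: Bystander: low round tin with a yellow-brown lid, 58 mm diameter, 24 mm high; origin at the centre of its underside.
- tip_cleaner: Bystander: round steel cup with brass wool, 64 mm diameter, 41 mm high; origin at the centre of its underside.

How it is judged (in metres and radians):
On the way:
1. the entry hole is over the stud: the back plate is behind the stud's head, not yet slid down (x of bracket_hole in the frame of stand between -0.0085 and 0.002 m and y of bracket_hole in the frame of stand between -0.015 and 0.015 m and z of bracket_hole in the frame of stand between 0.141 and 0.18 m), for 0.05 s.
At the end, for the whole second after the job is handed in: The bracket hangs by itself on the stud, locked behind its head: hole centre 0 to 8.5 mm before the faceplate, within 13 mm of its middle, 113 to 150 mm above the bench; upright within 0.12 rad, square within 0.15 rad; bottle, tin and tip cleaner within 20 mm of their places (x of bracket_hole in the frame of stand between -0.0085 and 0.002 m and y of bracket_hole in the frame of stand between -0.013 and 0.013 m and z of bracket_hole in the frame of stand between 0.113 and 0.15 m and angle between bracket_grip's own z axis and vertical below 0.12 rad and angle between the x axis of bracket_grip and the x axis of stand, either way round below 0.15 rad and z of bracket_grip in the frame of stand above 0.225 m and distance of each of alcohol_bottle, rosin_tin, tip_cleaner from where it was at the start of the episode below 0.02 m); the robot touches nothing.
It fails at once if a bystander is knocked away (moved more than 40 mm) (distance of any of alcohol_bottle, rosin_tin, tip_cleaner from where it was at the start of the episode above 0.04 m).
It also fails if it takes over 59 s, if anything falls off the work surface, if the arm or the gripper's body presses on something with over 40 N, if the wrist force passes 120 N, or if a joint passes its speed limit or range.

## Working session

There is one attempt and no reset: what is moved stays moved. The work goes in short steps, Python scripts to look and compute and a tool call to move; the robot and the scene stay as the last step left them, time stands still between calls to the robot, and variables do not carry over. Pictures are saved under pics/ and viewed, at most 10 in all, crops included, and the job is handed in when it is done.

Besides the shell and the picture viewer there is one more tool, called as name(argument=value, ...) on one line, values as JSON. drive_tool: Moves the arm, as the interface text tells. Its arguments: {"type":"object","properties":{"targets":{"type":"array"},"gripper":{"type":"number"},"newtons":{"type":"number"}},"required":["targets"]}

```bash
mkdir -p pics; cat > h.py <<'E'
import numpy as np, cv2
from scipy.spatial.transform import Rotation as R
from bench import manip, camera, camera_info
def cam(name, state=None):
    i=camera_info(name); K=np.array(i["intrinsics"]); k1=i["k1"]
    if name=="wrist":
        s=state or manip.get_state(); T=np.array(i["tool_from_camera"])
        Rt=R.from_rotvec(s["tool_rot"]).as_matrix()
        return K,k1,Rt@T[:3,3]+np.array(s["tcp_pos"]),Rt@T[:3,:3]
    a=np.array(i["attitude"],float)
    M=a if a.shape==(3,3) else (R.from_rotvec(a).as_matrix() if a.size==3 else R.from_quat(a).as_matrix())
    return K,k1,np.array(i["position"],float),M
def ray(c,u,v):
    K,k1,p,M=c
    d=cv2.undistortPoints(np.array([[[u,v]]],float),K,np.array([k1,0,0,0.]))[0,0]
    # iterative model: drawn = (1+k1 r^2)*ray
    r=M@np.array([d[0],-d[1],-1.]); return p,r/np.linalg.norm(r)
def plane(c,u,v,z):
    p,r=ray(c,u,v); return p+r*(z-p[2])/r[2]
def tri(c1,a,c2,b):
    p,r=ray(c1,*a);q,s=ray(c2,*b)
    t=np.linalg.lstsq(np.c_[r,-s],q-p,rcond=None)[0]
    A=p+r*t[0];B=q+s*t[1]; return (A+B)/2,np.linalg.norm(A-B)
def proj(c,P):
    K,k1,p,M=c; x=M.T@(np.array(P,float)-p); a=np.array([x[0],-x[1]])/-x[2]
    a=a*(1+k1*a@a); return (K@[a[0],a[1],1])[:2]
E
python3 - <<'E'
from h import *
for n in("side","top","wrist"):
    print(n,{k:np.round(v,4).tolist() for k,v in camera_info(n).items()})
ims=[camera(n) for n in("side","top","wrist")]
for n,i in zip("stw",ims): cv2.imwrite(f"pics/{n}0.png",i)
s=manip.get_state();print(s)
E
```

```text
side {'intrinsics': [[359.6194, 0.0, 254.3659], [0.0, 359.6194, 189.5827], [0.0, 0.0, 1.0]], 'k1': -0.043, 'position': [220.6727, 559.003, 741.6928], 'attitude': [0.3456, -0.9123, -2.2908]}
top {'intrinsics': [[416.3241, 0.0, 253.0396], [0.0, 416.3241, 189.6687], [0.0, 0.0, 1.0]], 'k1': 0.013, 'position': [518.3777, 99.2206, 1200.6986], 'attitude': [0.0709, -0.0625, -1.5765]}
wrist {'intrinsics': [[287.3124, 0.0, 257.4967], [0.0, 287.3124, 190.8386], [0.0, 0.0, 1.0]], 'k1': -0.0285, 'tool_from_camera': [[0.0005, 0.9451, 0.3268, 84.1531], [1.0, -0.0005, -0.0001, 0.0444], [0.0001, 0.3268, -0.9451, -140.2103], [0.0, 0.0, 0.0, 1.0]]}
{'time': 0.15, 'joints': array([ 1.19558728e+00,  2.77033952e-01, -2.75199572e-02,  1.26803697e+00,
        6.13637720e-06,  1.46743173e+00]), 'joint_vel': array([ 0.0008484 , -0.0012981 ,  0.00363899, -0.00094731, -0.00134593,
        0.00049993]), 'joint_efforts': array([ 4.35714110e-04, -4.46057975e+01,  2.95637923e+01,  1.05384673e-02,
       -7.23994663e-05, -3.54209728e-08]), 'tcp_pos': array([167.58264814, 601.4889763 , 230.39123235]), 'tool_rot': array([-4.25640051e-01, -3.11218858e+00,  2.73590541e-03]), 'contact_force': array([-0.44368914, -0.34459951,  0.91423729]), 'ft_torque': array([-0.03918655, -0.00180535, -0.01229468]), 'grasp_force': 0.0, 'finger_gap': 0.9981438423449556}
```

View pics/s0.png

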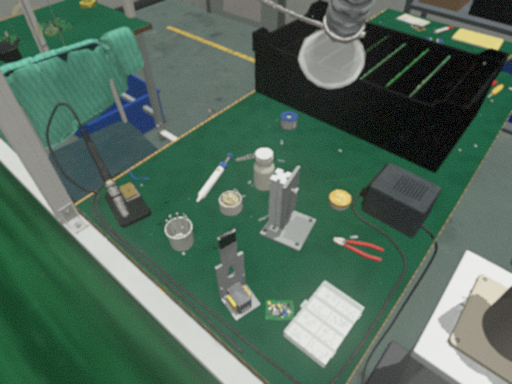

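View pics/t0.png

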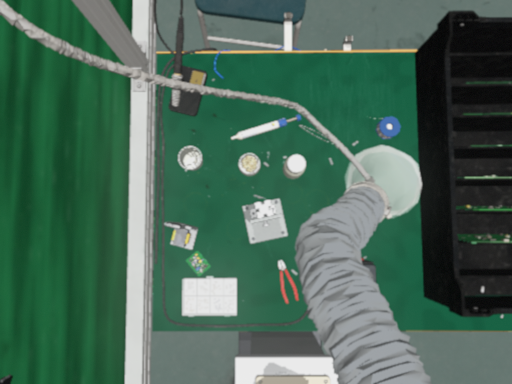

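Side view: bracket at about (235,275) with the black grip on top at (228,240), stand at (285,215), bottle (264,170), tip cleaner (231,202), tin (340,199). The top view shows the same layout, but the arm itself isn't visible. Checking the wrist view.

View pics/w0.png

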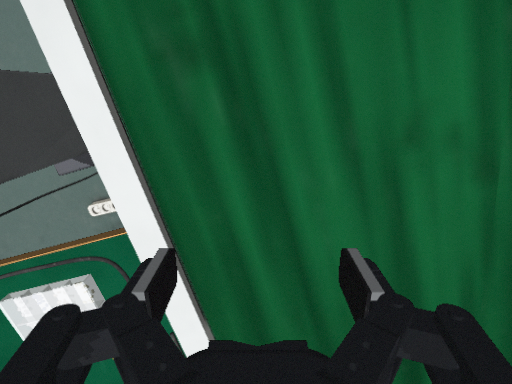

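```bash
python3 - <<'E'
import cv2,numpy as np
s=cv2.imread("pics/s0.png")[145:325,180:380]; t=cv2.imread("pics/t0.png")[135:275,160:310]
a=cv2.resize(s,None,fx=4,fy=4,interpolation=cv2.INTER_CUBIC)[:,:]
cv2.imwrite("pics/s0c.png",cv2.resize(s,(660,594),interpolation=cv2.INTER_CUBIC))
cv2.imwrite("pics/t0c.png",cv2.resize(t,(600,560),interpolation=cv2.INTER_CUBIC))
E
```

```text
(no output)
```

View pics/s0c.png

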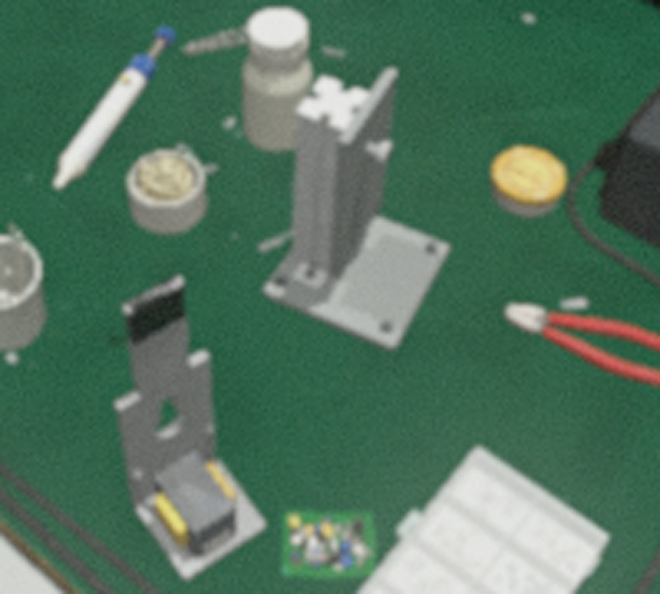

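View pics/t0c.png

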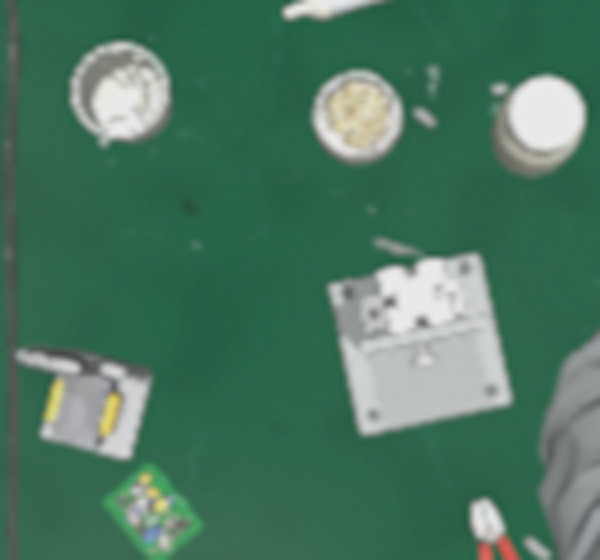

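Crops: grip block at side crop (155,312) and top crop (~(70,360)). The stand's faceplate top edge in the top crop runs (360,350)-(490,320), with a bright stud glint at about (422,356). Next I'll measure these and the height of the white bar.

```bash
python3 - <<'E'
from h import *
S,T,W=cam("side"),cam("top"),cam("wrist")
sc=lambda x,y:(180+x*200/660-.35,145+y*180/594-.35)
tc=lambda x,y:(160+x/4-.37,135+y/4-.37)
print("tcp proj",proj(S,[168,602,231]),proj(T,[168,602,231]),proj(T,[168,602,500]),"base",proj(T,[0,0,0]))
# bar inner edge heights
for z in(0,50,100,200,300,400):
    print(z,[np.round(plane(c,*p,z)[:2]) for c,p in((T,(153,250)),(T,(153,150)),(S,(0,125)),(S,(78,207)),(S,(240,350)),(W,(170,250)),(W,(120,120)))])
# stand base corners, z=10
for p in((330,285),(480,255),(512,405),(360,435)): print("base T",np.round(plane(T,*tc(*p),10),1))
for p in((450,247),(396,347)): print("base S",np.round(plane(S,*sc(*p),10),1))
print("platetop T",[np.round(plane(T,*tc(*p),185),1) for p in((357,351),(492,321))], "S",[np.round(plane(S,*sc(*p),185),1) for p in((345,140),(395,70))])
print("bracket: top S z215",[np.round(plane(S,*sc(*p),215),1) for p in((124,305),(183,280))])
print("plate shoulder S z130",[np.round(plane(S,*sc(*p),130),1) for p in((118,404),(209,355))])
print("foot S z~6",[np.round(plane(S,*sc(*p),5),1) for p in((187,577),(266,525))])
print("foot T z6",[np.round(plane(T,*tc(*p),5),1) for p in((40,437),(130,460))])
print("top T z215",[np.round(plane(T,*tc(*p),215),1) for p in((17,352),(80,368))])
for n,p,q,z in(("bottle",(278,30),(547,113),118),("tin",(528,172),None,24),("cleaner",(167,175),(358,115),41)):
    print(n,plane(S,*sc(*p),z).round(),q and plane(T,*tc(*q),z).round())
E
```

```text
tcp proj [270.67100979 605.05368983] [ 32.16206972 383.65741686] [-58.73969426 448.34250107] base [292.7058081  413.73344645]
0 [array([449., 393.]), array([739., 397.]), array([1583.,  368.]), array([1012.,  390.]), array([416., 383.]), array([264., 440.]), array([ 72., 447.])]
50 [array([452., 380.]), array([730., 384.]), array([1491.,  381.]), array([959., 401.]), array([403., 395.]), array([240., 465.]), array([ 74., 471.])]
100 [array([455., 368.]), array([720., 372.]), array([1399.,  394.]), array([906., 413.]), array([389., 407.]), array([216., 490.]), array([ 76., 495.])]
200 [array([461., 344.]), array([702., 347.]), array([1216.,  420.]), array([799., 436.]), array([363., 430.]), array([168., 540.]), array([ 80., 543.])]
300 [array([467., 319.]), array([684., 322.]), array([1032.,  446.]), array([692., 458.]), array([337., 454.]), array([120., 589.]), array([ 84., 591.])]
400 [array([472., 295.]), array([665., 298.]), array([848., 471.]), array([585., 481.]), array([311., 478.]), array([ 73., 639.]), array([ 88., 638.])]
base T [573.4 136.8  10. ]
base T [594.1  29.3  10. ]
base T [487.2   7.8  10. ]
base T [466.7 115.9  10. ]
base S [484.2  11.2  10. ]
base S [461.9 115.4  10. ]
platetop T [array([525., 115., 185.]), array([542.7,  32.7, 185. ])] S [array([523.4, 111.7, 185. ]), array([537.7,  35.9, 185. ])]
bracket: top S z215 [array([523.4, 313.1, 215. ]), array([510.4, 279.7, 215. ])]
plate shoulder S z130 [array([524.4, 327.2, 130. ]), array([506.2, 266.6, 130. ])]
foot S z~6 [array([462.8, 342.2,   5. ]), array([447. , 282.1,   5. ])]
foot T z6 [array([466.6, 344.2,   5. ]), array([449.9, 279.9,   5. ])]
top T z215 [array([525.6, 315.3, 215. ]), array([515.9, 278. , 215. ])]
bottle [675.  -5. 118.] [680.  -9. 118.]
tin [474. -85.  24.] None
cleaner [687. 119.  41.] [691. 116.  41.]
```

```bash
cat >> h.py <<'E'
def rotm(yaw_x_az, pitch=0):
    """tool down with tool -x axis at azimuth, then pitched so z goes toward it"""
    a=yaw_x_az; x=np.array([-np.cos(a),-np.sin(a),0]); z=np.array([0,0,-1.]); y=np.cross(z,x)
    return np.c_[x,y,z]@R.from_rotvec([0,-pitch,0]).as_matrix()
def plan(P,M=None):
    s=manip.get_state(); Rt=R.from_rotvec(s["tool_rot"]).as_matrix()
    t=Rt.T@(np.array(P,float)-s["tcp_pos"])/50
    print("t",round(s["time"],2),"tcp",s["tcp_pos"].round(1),"F",np.round(s["contact_force"],1),"gap",round(s["finger_gap"],3))
    print("trans units (current tool axes)",t.round(3))
    if M is not None: print("rot units (tool)",np.round(np.degrees(R.from_matrix(Rt.T@M).as_rotvec())/8,3))
E
python3 - <<'E'
from h import *
plan([468,61,238],rotm(.197,0)); plan([468,61,238],rotm(.197,np.radians(40)))
S,T=cam("side"),cam("top")
print(tri(S,(180+381*200/660-.35,145+147*180/594-.35),T,(160+422/4-.37,135+357/4-.37)))
E
```

```text
t 0.15 tcp [167.6 601.5 230.4] F [-0.4 -0.3  0.9] gap 0.998
trans units (current tool axes) [-8.69  -8.8   -0.138]
rot units (tool) [-0.012 -0.004 -3.358]
t 0.15 tcp [167.6 601.5 230.4] F [-0.4 -0.3  0.9] gap 0.998
trans units (current tool axes) [-8.69  -8.8   -0.138]
rot units (tool) [-1.184 -4.911 -3.215]
(array([520.1929122 ,  74.07055789, 150.51519984]), np.float64(2.4683017064416055))
```

drive_tool(targets=[[-0.3, -0.3, 0, 0, 0, 0], [-0.6, -0.6, 0, 0, 0, 0], [-0.65, -0.65, 0, 0, 0, 0], [-0.65, -0.65, 0, 0, 0, 0], [-0.65, -0.65, 0, 0, 0, 0], [-0.65, -0.65, 0, 0, 0, 0], [-0.65, -0.65, 0, 0, 0, 0], [-0.65, -0.65, 0, 0, 0, 0], [-0.65, -0.65, 0, 0, 0, 0], [-0.65, -0.65, 0, 0, 0, 0], [-0.65, -0.65, 0, 0, 0, 0], [-0.65, -0.65, 0, 0, 0, 0]])

```text
time: 1.35
tcp_pos: [425.3, 144.5, 231.3]
tool_rot: [0.426, 3.112, 0.0]
contact_force: [0.8, 1.4, -0.2]
finger_gap: 0.998
grasp_force: 0.0
```

drive_tool(targets=[[-0.65, -0.65, 0, 0, 0, 0], [-0.65, -0.65, 0, 0, 0, 0], [0, 0, 0, 0, 0, -0.84], [0, 0, 0, 0, 0, -0.84], [0, 0, 0, 0, 0, -0.84], [0, 0, 0, 0, 0, -0.84], [0, 0, 0, 0, -1, 0], [0, 0, 0, 0, -1, 0], [0, 0, 0, 0, -1, 0], [0, 0, 0, 0, -1, 0], [0, 0, 0, 0, -1, 0], [0, 0, 0, 0, 0, 0]])

```text
time: 2.55
tcp_pos: [460.0, 66.9, 220.1]
tool_rot: [-0.239, 2.449, 0.092]
contact_force: [-1.8, 0.5, -1.7]
finger_gap: 0.997
grasp_force: 0.0
```

```bash
python3 - <<'E'
from h import *
plan([468,61,238],rotm(.197,np.radians(40)))
s=manip.get_state(); im=camera("wrist"); W=cam("wrist",s)
import pickle; pickle.dump(W,open("w1.pkl","wb"))
cv2.imwrite("pics/w1.png",im)
for z in(144,159,174): print(proj(W,[532-15*.98,73.8-15*.196,z]))
E
```

```text
t 2.55 tcp [460.   66.9 220.1] F [-1.8  0.5 -1.7] gap 0.997
trans units (current tool axes) [-0.331 -0.146 -0.194]
rot units (tool) [ 0.024 -0.109 -0.028]
[248.58245081 191.36005465]
[248.38044112 206.53915141]
[248.16644293 222.73676529]
```

View pics/w1.png

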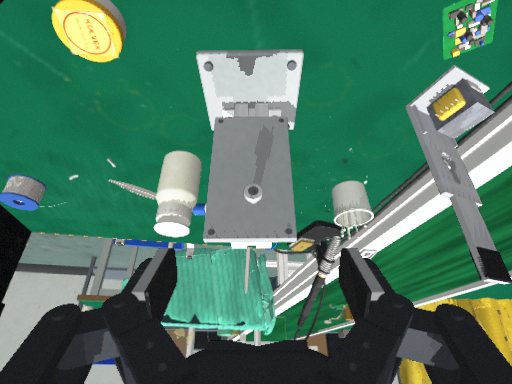

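Wrist view (upside down): the faceplate spans (204-296, 117-240), the stud head is at about (254,193), and the bracket is at right with its grip at about (492,262). I'll zoom in for exact corners.

```bash
python3 - <<'E'
import cv2
i=cv2.imread("pics/w1.png")[105:255,195:305]
cv2.imwrite("pics/w1c.png",cv2.resize(i,(440,600),interpolation=cv2.INTER_CUBIC))
E
```

```text
(no output)
```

View pics/w1c.png

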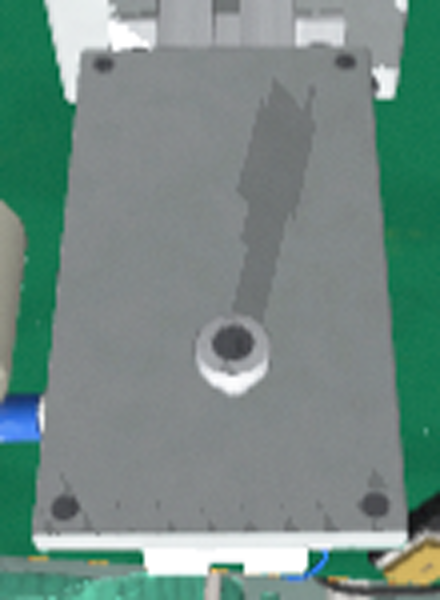

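```bash
python3 - <<'E'
from h import *
import pickle; W=pickle.load(open("w1.pkl","rb")); K,k1,p,M=W
f=lambda x,y:(195+x/4-.37,105+y/4-.37)
img=np.array([f(82,48),f(370,48),f(33,533),f(407,531)])
obj=np.array([[0,-40,40],[0,40,40],[0,-40,185],[0,40,185]],float)
ok,rv,tv=cv2.solvePnP(obj,img,K,np.array([k1,0,0,0.]))
C=np.diag([1,-1,-1.]); Rs=M@C@cv2.Rodrigues(rv)[0]; t=M@C@tv[:,0]+p
print("stand pos",t.round(1),"axes",Rs.round(3).tolist(), "yaw",np.arctan2(Rs[1,0],Rs[0,0]))
print("reproj",(cv2.projectPoints(obj,rv,tv,K,np.array([k1,0,0,0.]))[0][:,0]-img).round(2).tolist())
for q in((232.5,342),(232.5,346)):
    P,r=ray(W,*f(*q)); a=Rs.T@(P-t); b=Rs.T@r; print("stud in stand (pnp)",(a+b*(-15-a[0])/b[0]).round(1))
    # world with nominal stand
    Rn=R.from_rotvec([0,0,.197]).as_matrix(); t0=np.array([532,73.8,0]); a=Rn.T@(P-t0); b=Rn.T@r; print("  nominal",(a+b*(-15-a[0])/b[0]).round(1))
for o in obj: print(proj(W,t0+Rn@o).round(1), end=" ")
print(img.round(1).tolist())
# bracket from wrist: top edge corners & foot
for q,z in(((477,280),215),((509,276),215)): print(plane(W,*q,z).round(1))
E
```

```text
stand pos [533.7  75.3  -5. ] axes [[0.981, -0.195, 0.0], [0.195, 0.981, -0.002], [0.0, 0.002, 1.0]] yaw 0.19608356652202005
reproj [[0.29, 0.04], [-0.35, -0.13], [-0.08, -0.09], [0.12, 0.16]]
stud in stand (pnp) [-15.    2.6 146.5]
  nominal [-15.    3.6 142.8]
stud in stand (pnp) [-15.    2.7 147.6]
  nominal [-15.    3.6 143.8]
[213.9 118.6] [286.2 118.3] [200.8 242.6] [296.2 242.1] [[215.1, 116.6], [287.1, 116.6], [202.9, 237.9], [296.4, 237.4]]
[507.7 264.7 215. ]
[493.4 282.2 215. ]
```

drive_tool(targets=[[0, 0, 0, 0, 1, 0], [0, 0, 0, 0, 1, 0], [0, 0, 0, 0, 1, 0], [0, 0, 0, 0, 1, 0], [0, 0, 0, 0, 1, 0], [0, 0, 0, 0, 0, 0], [0, 0, 0, 0, 0, 0]], gripper=1, newtons=40)

```text
time: 3.3
tcp_pos: [473.8, 66.6, 232.4]
tool_rot: [-0.311, 3.124, -0.001]
contact_force: [-0.4, 0.5, 0.5]
finger_gap: 0.002
grasp_force: 0.0
```

```bash
python3 - <<'E'
from h import *
plan([517.6,74.1,190],rotm(.196,0))
E
```

```text
t 3.3 tcp [473.8  66.6 232.4] F [-0.4  0.5  0.5] gap 0.002
trans units (current tool axes) [-0.887 -0.025  0.849]
rot units (tool) [-0.004  0.013  0.016]
```

drive_tool(targets=[[-0.45, -0.01, 0.2, 0, 0, 0], [-0.44, -0.01, 0.2, 0, 0, 0], [0, 0, 0.4, 0, 0, 0], [0, 0, 0.25, 0, 0, 0], [0, 0, 0.15, 0, 0, 0], [0, 0, 0.1, 0, 0, 0], [0, 0, 0, 0, 0, 0], [0, 0, 0, 0, 0, 0]])

```text
time: 4.1
tcp_pos: [514.1, 73.9, 167.0]
tool_rot: [-0.309, 3.125, -0.0]
contact_force: [0.4, -0.2, -0.0]
finger_gap: 0.001
grasp_force: 0.0
```

drive_tool(targets=[[0, 0, 0.04, 0, 0, 0], [0, 0, 0.04, 0, 0, 0], [0, 0, 0, 0, 0, 0]])

```text
time: 4.4
tcp_pos: [513.8, 74.0, 162.2]
tool_rot: [0.309, -3.126, 0.0]
contact_force: [0.5, -0.3, -0.4]
finger_gap: -0.001
grasp_force: 0.0
```

drive_tool(targets=[[0, 0, 0.03, 0, 0, 0], [0, 0, 0, 0, 0, 0]])

```text
time: 4.6
tcp_pos: [513.8, 74.0, 160.6]
tool_rot: [0.31, -3.126, -0.0]
contact_force: [0.6, -0.0, 0.4]
finger_gap: 0.001
grasp_force: 0.0
```

drive_tool(targets=[[0, 0, 0.03, 0, 0, 0], [0, 0, 0, 0, 0, 0]])

```text
time: 4.8
tcp_pos: [513.7, 74.0, 159.1]
tool_rot: [0.309, -3.126, -0.0]
contact_force: [0.1, 0.3, 0.2]
finger_gap: 0.002
grasp_force: 0.0
```

drive_tool(targets=[[0, 0, 0.03, 0, 0, 0], [0, 0, 0, 0, 0, 0]])

```text
time: 5.0
tcp_pos: [513.7, 74.0, 157.6]
tool_rot: [0.309, -3.126, -0.0]
contact_force: [0.3, -0.9, 0.4]
finger_gap: -0.001
grasp_force: 0.0
```

drive_tool(targets=[[0, 0, 0.03, 0, 0, 0], [0, 0, 0, 0, 0, 0]])

```text
time: 5.2
tcp_pos: [513.7, 74.0, 156.1]
tool_rot: [0.309, -3.126, -0.0]
contact_force: [0.7, -0.1, -0.5]
finger_gap: 0.002
grasp_force: 0.0
```

drive_tool(targets=[[0, 0, 0.03, 0, 0, 0], [0, 0, 0, 0, 0, 0]])

```text
time: 5.4
tcp_pos: [514.0, 74.0, 155.1]
tool_rot: [-0.309, 3.126, -0.0]
contact_force: [0.5, -0.9, 1.6]
finger_gap: -0.002
grasp_force: 0.6
```

drive_tool(targets=[[0, 0, 0.02, 0, 0, 0], [0, 0, 0, 0, 0, 0]])

```text
time: 5.6
tcp_pos: [514.1, 74.0, 154.9]
tool_rot: [-0.309, 3.126, -0.0]
contact_force: [-1.3, 0.5, 6.3]
finger_gap: -0.002
grasp_force: 3.2
```

drive_tool(targets=[[0, 0, 0.02, 0, 0, 0], [0, 0, 0, 0, 0, 0]])

```text
time: 5.8
tcp_pos: [514.2, 74.0, 154.7]
tool_rot: [-0.309, 3.125, -0.0]
contact_force: [-3.0, -0.4, 11.7]
finger_gap: 0.002
grasp_force: 5.5
```

drive_tool(targets=[[0, 0, -0.3, 0, 0, 0], [0, 0.4, 0, 0, 0, 0], [0, 0.4, 0, 0, 0, 0], [0, 0, 0.3, 0, 0, 0], [0, 0, 0.2, 0, 0, 0], [0, -0.1, 0, 0, 0, 0], [0, 0, 0, 0, 0, 0]])

```text
time: 6.5
tcp_pos: [506.8, 107.5, 142.4]
tool_rot: [0.308, -3.125, 0.001]
contact_force: [-0.4, 0.5, 0.3]
finger_gap: 0.002
grasp_force: 0.0
```

drive_tool(targets=[[0, -0.05, 0, 0, 0, 0], [0, -0.05, 0, 0, 0, 0], [0, 0, 0, 0, 0, 0]])

```text
time: 6.8
tcp_pos: [508.5, 102.9, 143.3]
tool_rot: [-0.308, 3.125, -0.0]
contact_force: [0.1, -0.3, 0.6]
finger_gap: -0.003
grasp_force: 0.0
```

drive_tool(targets=[[0, -0.04, 0, 0, 0, 0], [0, -0.04, 0, 0, 0, 0], [0, 0, 0, 0, 0, 0]])

```text
time: 7.1
tcp_pos: [508.9, 99.3, 142.9]
tool_rot: [-0.309, 3.126, -0.0]
contact_force: [0.3, 0.7, -0.5]
finger_gap: 0.0
grasp_force: 0.0
```

drive_tool(targets=[[0, -0.04, 0, 0, 0, 0], [0, 0, 0, 0, 0, 0]])

```text
time: 7.3
tcp_pos: [509.2, 97.4, 142.8]
tool_rot: [-0.309, 3.126, -0.0]
contact_force: [-0.1, -0.4, 0.4]
finger_gap: -0.003
grasp_force: 0.0
```

drive_tool(targets=[[0, -0.04, 0, 0, 0, 0], [0, 0, 0, 0, 0, 0]])

```text
time: 7.5
tcp_pos: [509.6, 95.4, 142.8]
tool_rot: [0.309, -3.126, 0.0]
contact_force: [-0.0, -0.0, 0.1]
finger_gap: -0.002
grasp_force: 0.0
```

drive_tool(targets=[[0, -0.04, 0, 0, 0, 0], [0, 0, 0, 0, 0, 0]])

```text
time: 7.7
tcp_pos: [510.0, 93.4, 142.8]
tool_rot: [-0.309, 3.126, -0.0]
contact_force: [-0.2, 0.1, 0.0]
finger_gap: 0.002
grasp_force: 0.0
```

drive_tool(targets=[[0, -0.04, 0, 0, 0, 0], [0, 0, 0, 0, 0, 0]])

```text
time: 7.9
tcp_pos: [510.1, 92.8, 142.8]
tool_rot: [0.31, -3.126, -0.005]
contact_force: [-1.8, 4.9, 0.8]
finger_gap: 0.001
grasp_force: 2.5
```

drive_tool(targets=[[0, 0.1, 0, 0, 0, 0], [0, 0, -0.5, 0, 0, 0], [0, -0.3, 0, 0, 0, 0], [0, -0.6, 0, 0, 0, 0], [0, -0.25, 0, 0, 0, 0], [0, 0, 0.4, 0, 0, 0], [0, 0, 0.1, 0, 0, 0], [0, 0, 0, 0, 0, 0]])

```text
time: 8.7
tcp_pos: [519.2, 39.9, 141.3]
tool_rot: [0.308, -3.123, -0.0]
contact_force: [-0.0, -0.5, 0.1]
finger_gap: -0.0
grasp_force: 0.0
```

drive_tool(targets=[[0, 0.06, 0, 0, 0, 0], [0, 0, 0, 0, 0, 0]])

```text
time: 8.9
tcp_pos: [520.3, 43.6, 143.4]
tool_rot: [-0.311, 3.125, -0.0]
contact_force: [-0.6, 0.7, -0.6]
finger_gap: -0.001
grasp_force: 0.0
```

drive_tool(targets=[[0, 0.04, 0, 0, 0, 0], [0, 0, 0, 0, 0, 0]])

```text
time: 9.1
tcp_pos: [519.9, 45.5, 143.3]
tool_rot: [-0.31, 3.125, -0.0]
contact_force: [-0.1, 0.4, 0.4]
finger_gap: -0.002
grasp_force: 0.0
```

drive_tool(targets=[[0, 0.04, 0, 0, 0, 0], [0, 0, 0, 0, 0, 0]])

```text
time: 9.3
tcp_pos: [519.3, 47.3, 143.0]
tool_rot: [-0.31, 3.126, 0.0]
contact_force: [-0.4, -0.4, -0.0]
finger_gap: 0.0
grasp_force: 0.0
```

drive_tool(targets=[[0, 0.04, 0, 0, 0, 0], [0, 0, 0, 0, 0, 0]])

```text
time: 9.5
tcp_pos: [518.8, 49.2, 142.8]
tool_rot: [0.31, -3.126, -0.0]
contact_force: [0.2, -0.6, 0.1]
finger_gap: -0.004
grasp_force: 0.0
```

drive_tool(targets=[[0, 0.04, 0, 0, 0, 0], [0, 0, 0, 0, 0, 0]])

```text
time: 9.7
tcp_pos: [518.4, 51.1, 142.8]
tool_rot: [0.31, -3.126, -0.0]
contact_force: [0.9, -1.1, -1.0]
finger_gap: 0.002
grasp_force: 0.0
```

drive_tool(targets=[[0, 0.04, 0, 0, 0, 0], [0, 0, 0, 0, 0, 0]])

```text
time: 9.9
tcp_pos: [518.0, 53.1, 142.8]
tool_rot: [0.31, -3.126, -0.0]
contact_force: [0.2, 0.3, -0.1]
finger_gap: 0.001
grasp_force: 0.0
```

drive_tool(targets=[[0, 0.04, 0, 0, 0, 0], [0, 0, 0, 0, 0, 0]])

```text
time: 10.1
tcp_pos: [517.8, 54.7, 142.8]
tool_rot: [-0.309, 3.126, -0.001]
contact_force: [-0.1, -1.7, -0.4]
finger_gap: -0.001
grasp_force: 0.4
```

drive_tool(targets=[[0, -0.12, 0, 0, 0, 0], [0, 0, -0.6, 0, 0, 0], [0, 0, -0.9, 0, 0, 0], [0, 0, -0.7, 0, 0, 0], [0, 0, 0, 0, 0, 0.825], [0, 0, 0, 0, 0, 0.825], [0, 0, 0, 0, 0, 0.825], [0, 0, 0, 0, 0, 0.825], [0, 0, 0, 0, 0, 0]], gripper=0)

```text
time: 11.0
tcp_pos: [518.8, 48.9, 252.8]
tool_rot: [-0.413, -3.114, -0.001]
contact_force: [0.5, 0.5, 0.3]
finger_gap: 0.998
grasp_force: 0.0
```

```bash
python3 - <<'E'
from h import *
plan([518,296,250],rotm(-.265,0))
E
```

```text
t 11.0 tcp [518.8  48.9 252.8] F [0.5 0.5 0.3] gap 0.998
trans units (current tool axes) [1.303 4.767 0.059]
rot units (tool) [ 0.005 -0.002  0.011]
```

drive_tool(targets=[[0.1, 0.4, 0, 0, 0, 0], [0.2, 0.75, 0, 0, 0, 0], [0.2, 0.75, 0, 0, 0, 0], [0.2, 0.75, 0, 0, 0, 0], [0.2, 0.75, 0, 0, 0, 0], [0.2, 0.75, 0, 0, 0, 0], [0.2, 0.62, 0, 0, 0, 0], [0, 0, 0, 0, 0, 0], [0, 0, 0, 0, 0, 0]])

```text
time: 11.9
tcp_pos: [518.0, 296.6, 252.5]
tool_rot: [-0.408, -3.114, 0.001]
contact_force: [0.2, 0.4, 0.0]
finger_gap: 1.0
grasp_force: 0.0
```

```bash
python3 - <<'E'
from h import *
plan([518,296,182],rotm(-.265,0))
s=manip.get_state(); im=camera("wrist"); cv2.imwrite("pics/w2.png",im); W=cam("wrist",s)
Rb=R.from_rotvec([0,0,-.265]).as_matrix()
for q in([-5,18,215],[-5,-18,215],[5,18,215],[5,-18,215]): print(proj(W,np.array([518,296,0])+Rb@q).round(1))
E
```

```text
t 11.9 tcp [518.  296.6 252.5] F [0.2 0.4 0. ] gap 1.0
trans units (current tool axes) [-0.004 -0.01   1.409]
rot units (tool) [-0.004 -0.004  0.034]
[283.3 216.1]
[230.  215.8]
[282.8 229.4]
[230.4 229.1]
```

View pics/w2.png

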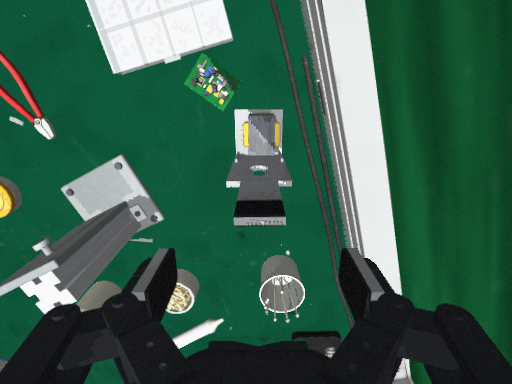

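Bracket seen at (235-285, 105-225), its black grip's top edge at row ~220, well between the open fingers. Descend and squeeze along the bracket's width to centre it, then regrip across the thickness.

drive_tool(targets=[[0, 0, 0.4, 0, 0, 0], [0, 0, 0.6, 0, 0, 0], [0, 0, 0.4, 0, 0, 0], [0, 0, 0, 0, 0, 0]])

```text
time: 12.35
tcp_pos: [515.8, 293.6, 179.4]
tool_rot: [-0.414, -3.108, 0.006]
contact_force: [0.1, 0.1, 0.5]
finger_gap: 1.0
grasp_force: 0.0
```

drive_tool(targets=[[0, 0, 0, 0, 0, 0], [0, 0, 0, 0, 0, 0], [0, 0, 0, 0, 0, 0], [0, 0, 0, 0, 0, 0], [0, 0, 0, 0, 0, 0], [0, 0, 0, 0, 0, 0]], gripper=1, newtons=20)

```text
time: 12.95
tcp_pos: [519.5, 296.8, 184.5]
tool_rot: [0.412, 3.111, 0.003]
contact_force: [0.8, -0.4, 5.6]
finger_gap: 0.416
grasp_force: 22.2
```

drive_tool(targets=[[0, 0, 0, 0, 0, 0], [0, 0, 0, 0, 0, 0], [0, 0, 0, 0, 0, 0], [0, 0, 0, 0, 0, 0], [0, 0, 0, 0, 0, 0]], gripper=0)

```text
time: 13.45
tcp_pos: [518.0, 296.1, 182.5]
tool_rot: [-0.413, -3.114, 0.001]
contact_force: [0.1, -0.4, -0.3]
finger_gap: 1.007
grasp_force: 0.0
```

drive_tool(targets=[[0, 0, 0, 0, 0, 0.9], [0, 0, 0, 0, 0, 0.95], [0, 0, 0, 0, 0, 0.95], [0, 0, 0, 0, 0, 0.95], [0, 0, 0, 0, 0, 0.95], [0, 0, 0, 0, 0, 0.95], [0, 0, 0, 0, 0, 0.95], [0, 0, 0, 0, 0, 0.95], [0, 0, 0, 0, 0, 0.95], [0, 0, 0, 0, 0, 0.95], [0, 0, 0, 0, 0, 0.95], [0, 0, 0, 0, 0, 0.85]])

```text
time: 14.65
tcp_pos: [518.1, 296.1, 182.7]
tool_rot: [-2.499, -1.904, 0.0]
contact_force: [-0.2, -0.3, 0.1]
finger_gap: 0.996
grasp_force: 0.0
```

```bash
python3 - <<'E'
from h import *
M=rotm(-.265,0)@R.from_rotvec([0,0,np.pi/2]).as_matrix()
plan([519.5,296.8,182],M); print(M.round(2), manip.get_state()["joints"].round(2))
E
```

```text
t 14.65 tcp [518.1 296.1 182.7] F [-0.2 -0.3  0.1] gap 0.996
trans units (current tool axes) [0.021 0.022 0.013]
rot units (tool) [-0.001  0.001 -0.026]
[[ 0.26  0.97  0.  ]
 [ 0.97 -0.26  0.  ]
 [ 0.    0.   -1.  ]] [ 0.41  0.26 -0.16  1.16 -0.    2.25]
```

drive_tool(targets=[[0.02, 0.02, 0, 0, 0, 0], [0, 0, 0, 0, 0, 0], [0, 0, 0, 0, 0, 0], [0, 0, 0, 0, 0, 0], [0, 0, 0, 0, 0, 0], [0, 0, 0, 0, 0, 0], [0, 0, 0, 0, 0, 0], [0, 0, 0, 0, 0, 0]], gripper=1, newtons=80)

```text
time: 15.45
tcp_pos: [519.3, 297.0, 183.0]
tool_rot: [-2.493, -1.911, -0.0]
contact_force: [-0.7, 0.3, 1.5]
finger_gap: 0.105
grasp_force: 78.8
```

drive_tool(targets=[[0, 0, -0.1, 0, 0, 0], [0, 0, -0.3, 0, 0, 0], [0, 0, -0.4, 0, 0, 0], [0, 0, -0.4, 0, 0, 0], [0, 0, -0.14, 0, 0, 0], [0, 0, 0, 0, 0, -0.6], [0, 0, 0, 0, 0, -0.8], [0, 0, 0, 0, 0, -0.8], [0, 0, 0, 0, 0, -0.8], [0, 0, 0, 0, 0, -0.3], [0, 0, 0, 0, 0, 0]])

```text
time: 16.55
tcp_pos: [519.0, 296.6, 249.1]
tool_rot: [-1.992, -2.429, 0.002]
contact_force: [-0.4, 0.2, -6.5]
finger_gap: 0.105
grasp_force: 78.2
```

```bash
cat >> h.py <<'E'
Y=.196; Rst=R.from_rotvec([0,0,Y]).as_matrix(); t0=np.array([532.8,74.5,0])
Ms=rotm(Y,0)@R.from_rotvec([0,0,np.pi/2]).as_matrix()
def st(x,y,z): return t0+Rst@np.array([x,y,z])
def where():
    s=manip.get_state(); print("stand-frame tcp",(Rst.T@(np.array(s["tcp_pos"])-t0)).round(2), "F stand",(Rst.T@np.array(s["contact_force"])).round(1))
E
python3 - <<'E'
from h import *
plan(st(-60,3,249.7),Ms); where()
E
```

```text
t 16.55 tcp [519.  296.6 249.1] F [-0.4  0.2 -6.5] gap 0.105
trans units (current tool axes) [-4.349 -1.8   -0.008]
rot units (tool) [-0.01   0.003  0.008]
stand-frame tcp [ 29.73 220.57 249.09] F stand [-0.3  0.3 -6.5]
```

drive_tool(targets=[[-0.2, -0.3, 0, 0, 0, 0], [-0.5, -0.5, 0, 0, 0, 0], [-0.6, -0.5, 0, 0, 0, 0], [-0.7, -0.4, 0, 0, 0, 0], [-0.7, -0.1, 0, 0, 0, 0], [-0.7, 0, 0, 0, 0, 0], [-0.55, 0, 0, 0, 0, 0], [-0.3, 0, 0, 0, 0, 0], [-0.1, 0, 0, 0, 0, 0], [0, 0, 0, 0, 0, 0], [0, 0, 0, 0, 0, 0]])

```text
time: 17.65
tcp_pos: [473.5, 66.7, 249.7]
tool_rot: [-1.991, -2.429, -0.001]
contact_force: [0.4, 0.6, -6.1]
finger_gap: 0.107
grasp_force: 78.5
```

```bash
python3 - <<'E'
from h import *
plan(st(-25,3,249.7),Ms); where()
a,b=camera("side"),camera("top")
cv2.imwrite("pics/s3.png",cv2.resize(np.hstack([a[120:300,180:380],b[135:315,150:350]]),(800,360),interpolation=cv2.INTER_CUBIC))
E
```

```text
t 17.65 tcp [473.5  66.7 249.7] F [ 0.4  0.6 -6.1] gap 0.107
trans units (current tool axes) [-0.019  0.693 -0.001]
rot units (tool) [-0.002 -0.007  0.011]
stand-frame tcp [-59.67   3.88 249.68] F stand [ 0.5  0.5 -6.1]
```

View pics/s3.png

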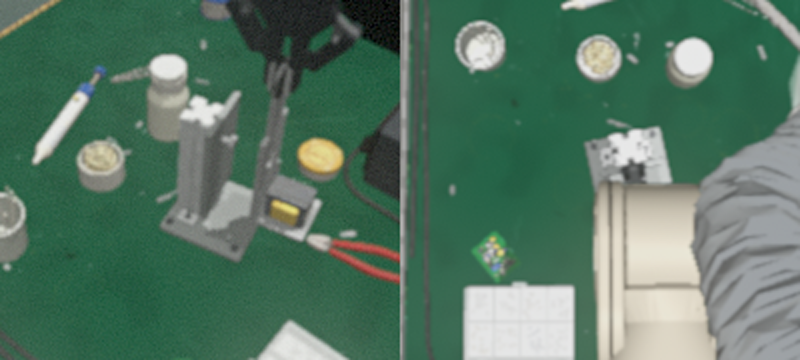

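The bracket is held upright in front of the faceplate with the transformer facing away, and nothing else has been disturbed. Advancing.

drive_tool(targets=[[-0.02, 0.2, 0, 0, 0, 0], [0, 0.3, 0, 0, 0, 0], [0, 0.19, 0, 0, 0, 0], [0, 0, 0, 0, 0, 0], [0, 0, 0, 0, 0, 0]])

```text
time: 18.25
tcp_pos: [508.0, 71.9, 249.5]
tool_rot: [-1.991, -2.429, 0.001]
contact_force: [0.5, 0.5, -5.9]
finger_gap: 0.109
grasp_force: 78.5
```

drive_tool(targets=[[0, 0.06, 0, 0, 0, 0], [0, 0.06, 0, 0, 0, 0], [0, 0.06, 0, 0, 0, 0], [0, 0, 0, 0, 0, 0]])

```text
time: 18.65
tcp_pos: [517.2, 73.5, 249.9]
tool_rot: [1.992, 2.429, 0.001]
contact_force: [0.4, 0.0, -6.3]
finger_gap: 0.102
grasp_force: 78.5
```

```bash
python3 - <<'E'
from h import *
plan(st(-5,3,249.7),Ms); where()
E
```

```text
t 18.65 tcp [517.2  73.5 249.9] F [ 0.4  0.  -6.3] gap 0.102
trans units (current tool axes) [0.018 0.21  0.005]
rot units (tool) [0.005 0.    0.009]
stand-frame tcp [-15.51   2.09 249.93] F stand [ 0.3 -0.1 -6.3]
```

drive_tool(targets=[[0.015, 0.04, 0, 0, 0, 0], [0, 0.04, 0, 0, 0, 0], [0, 0, 0, 0, 0, 0]])

```text
time: 18.95
tcp_pos: [520.8, 75.1, 249.9]
tool_rot: [1.992, 2.429, 0.0]
contact_force: [-0.5, 0.5, -6.0]
finger_gap: 0.101
grasp_force: 78.5
```

drive_tool(targets=[[0, 0.04, 0, 0, 0, 0], [0, 0.03, 0, 0, 0, 0], [0, 0, 0, 0, 0, 0]])

```text
time: 19.25
tcp_pos: [524.2, 75.7, 249.8]
tool_rot: [1.992, 2.429, 0.0]
contact_force: [-1.1, -0.5, -5.7]
finger_gap: 0.106
grasp_force: 78.4
```

drive_tool(targets=[[0, 0.03, 0, 0, 0, 0], [0, 0, 0, 0, 0, 0]])

```text
time: 19.45
tcp_pos: [525.6, 76.0, 249.8]
tool_rot: [1.992, 2.429, 0.0]
contact_force: [0.1, 0.2, -5.9]
finger_gap: 0.102
grasp_force: 78.4
```

```bash
python3 - <<'E'
from h import *
plan(st(-5,3,249.7),Ms); where()
E
```

```text
t 19.45 tcp [525.6  76.  249.8] F [ 0.1  0.2 -5.9] gap 0.102
trans units (current tool axes) [0.002 0.036 0.002]
rot units (tool) [ 0.002 -0.     0.01 ]
stand-frame tcp [ -6.78   2.92 249.81] F stand [ 0.2  0.2 -5.9]
```

drive_tool(targets=[[0, 0.03, 0, 0, 0, 0], [0, 0, 0, 0, 0, 0]])

```text
time: 19.65
tcp_pos: [526.5, 76.3, 249.7]
tool_rot: [-1.991, -2.429, 0.001]
contact_force: [-0.7, -0.3, -4.6]
finger_gap: 0.105
grasp_force: 78.6
```

drive_tool(targets=[[0, 0.02, 0, 0, 0, 0], [0, 0, 0, 0, 0, 0]])

```text
time: 19.85
tcp_pos: [526.9, 76.4, 249.6]
tool_rot: [-1.991, -2.429, 0.003]
contact_force: [-3.4, -1.2, -4.9]
finger_gap: 0.099
grasp_force: 78.8
```

drive_tool(targets=[[0, 0.02, 0, 0, 0, 0], [0, 0, 0, 0, 0, 0]])

```text
time: 20.05
tcp_pos: [527.3, 76.4, 249.5]
tool_rot: [-1.99, -2.428, 0.004]
contact_force: [-5.0, -2.2, -3.4]
finger_gap: 0.1
grasp_force: 79.0
```

drive_tool(targets=[[0, -0.05, 0, 0, 0, 0], [0, 0, 0, 0, 0, 0]])

```text
time: 20.25
tcp_pos: [526.4, 76.3, 249.7]
tool_rot: [1.992, 2.429, 0.001]
contact_force: [-1.8, 0.2, -6.2]
finger_gap: 0.104
grasp_force: 78.4
```

drive_tool(targets=[[0, 0, 0.06, 0, 0, 0], [0, 0, 0.07, 0, 0, 0], [0, 0, 0.07, 0, 0, 0], [0, 0, 0, 0, 0, 0]])

```text
time: 20.65
tcp_pos: [526.4, 76.3, 239.0]
tool_rot: [-1.992, -2.429, -0.0]
contact_force: [-1.3, -0.9, -6.7]
finger_gap: 0.105
grasp_force: 78.4
```

drive_tool(targets=[[0, 0, 0.06, 0, 0, 0], [0, 0, 0.06, 0, 0, 0], [0, 0, 0.06, 0, 0, 0], [0, 0, 0, 0, 0, 0]])

```text
time: 21.05
tcp_pos: [526.3, 76.2, 230.2]
tool_rot: [-1.992, -2.429, 0.0]
contact_force: [-1.3, -0.1, -7.3]
finger_gap: 0.104
grasp_force: 78.4
```

```bash
python3 - <<'E'
from h import *
plan(st(-5,3,222),Ms); where()
E
```

```text
t 21.05 tcp [526.3  76.2 230.2] F [-1.3 -0.1 -7.3] gap 0.104
trans units (current tool axes) [0.001 0.02  0.164]
rot units (tool) [-0.001 -0.001  0.009]
stand-frame tcp [ -5.99   2.97 230.19] F stand [-1.3  0.1 -7.3]
```

drive_tool(targets=[[0, 0, 0.06, 0, 0, 0], [0, 0, 0.06, 0, 0, 0], [0, 0, 0, 0, 0, 0]])

```text
time: 21.35
tcp_pos: [526.3, 76.3, 224.3]
tool_rot: [-1.992, -2.429, 0.0]
contact_force: [-0.3, -0.1, -6.7]
finger_gap: 0.107
grasp_force: 78.4
```

drive_tool(targets=[[0, 0, 0.04, 0, 0, 0], [0, 0, 0.02, 0, 0, 0], [0, 0, 0, 0, 0, 0]])

```text
time: 21.65
tcp_pos: [526.5, 76.2, 222.0]
tool_rot: [1.992, 2.429, 0.0]
contact_force: [-0.8, -0.7, -4.4]
finger_gap: 0.101
grasp_force: 78.9
```

drive_tool(targets=[[0, 0, 0.02, 0, 0, 0], [0, 0, 0, 0, 0, 0]])

```text
time: 21.85
tcp_pos: [526.6, 76.2, 221.8]
tool_rot: [1.991, 2.429, 0.001]
contact_force: [-3.1, 0.3, 0.8]
finger_gap: 0.105
grasp_force: 79.8
```

drive_tool(targets=[[0, 0, 0, 0, 0, 0], [0, 0, 0, 0, 0, 0], [0, 0, 0, 0, 0, 0], [0, 0, 0, 0, 0, 0], [0, 0, 0, 0, 0, 0], [0, 0, 0, 0, 0, 0]], gripper=0)

```text
time: 22.45
tcp_pos: [526.5, 76.2, 220.9]
tool_rot: [1.992, 2.429, 0.0]
contact_force: [0.0, -0.3, 0.2]
finger_gap: 0.998
grasp_force: 0.0
```

drive_tool(targets=[[0, 0, -0.2, 0, 0, 0], [0, 0, -0.5, 0, 0, 0], [0, 0, -0.8, 0, 0, 0], [0, 0, -0.8, 0, 0, 0], [0, -0.8, -0.5, 0, 0, 0], [0.3, -0.9, 0, 0, 0, 0], [0.3, -0.9, 0, 0, 0, 0], [0, 0, 0, 0, 0, 0], [0, 0, 0, 0, 0, 0]])

```text
time: 23.35
tcp_pos: [392.6, 80.2, 361.9]
tool_rot: [1.99, 2.428, 0.003]
contact_force: [-0.1, -0.3, -0.7]
finger_gap: 0.998
grasp_force: 0.0
```

```bash
python3 - <<'E'
from h import *
where()
a,b=camera("side"),camera("top")
cv2.imwrite("pics/s4.png",cv2.resize(np.hstack([a[120:300,180:380],b[135:315,150:350]]),(800,360),interpolation=cv2.INTER_CUBIC))
E
```

```text
stand-frame tcp [-136.42   32.94  361.93] F stand [-0.1 -0.3 -0.7]
```

View pics/s4.png

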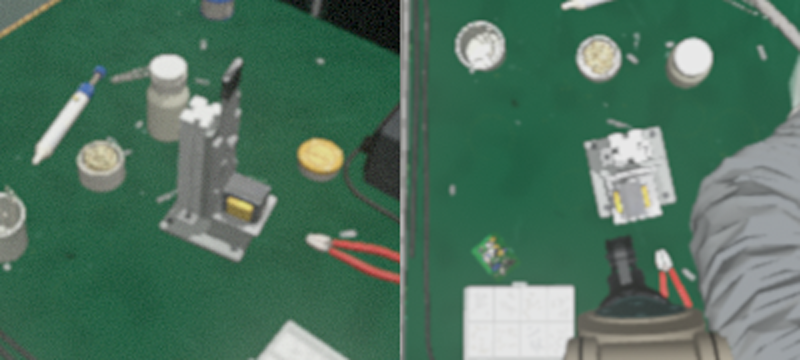

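The bracket hangs straight against the faceplate, its grip above the plate top and the transformer facing outward. The gripper is clear and the bystanders are in place.

```bash
python3 -c "
from bench import manip
print(manip.close_job())"
```

```text
the job is handed in; nothing more can be done
None
```

The bracket hangs by itself on the stud, straight and locked behind the head, with the transformer facing away from the faceplate; the bottle, tin and tip cleaner look unmoved in the last pictures, and the job was handed in at about 23.5 s (no verdict was returned).

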